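# Take the dry-fitted finial box apart for oiling

### The arm

A 6-joint arm with a two-finger parallel gripper is mounted at the origin on a cart in front of the work surface, level with it; the furniture and walls round the work are solid. World frame = base frame: x ahead of the robot, y to its left, z up, the work surface at z = 0. Lengths are in m, angles in rad, forces in N, time in s.
With the tool pointing down it reaches from about 0.4 to 0.825 m from the base axis. Payload 7 kg.
Tool frame: the origin (TCP) lies at the very end of the fingers, on their centre line; the grasp point (between the pads) lies 19 mm behind it (r.grasp_offset is the distance from the TCP to the grasp point, in m); z points along the fingers, y is the line along which they close (so a half turn about z gives the same grasp; the last joint's range is limited). The gripper opens to 88 mm and grips with 3 to 60 N. Pads are 19 mm wide; open, the fingers measure 130 mm over their backs; the gripper's body (78 mm by 193 mm) begins 47 mm behind the grasp point.
Start: joints at [1.404, 0.359, 0.012, 0, -1.224, -0.288], TCP at [0.297, 0.606, 0.203] pointing down, gripper open.
Joint ranges: [-3.07, 3.07], [-1.43, 2.12], [-1.02, 1.25], [-3.03, 1.67], [-3.05, -0], [-3.03, 3.03]. Speed limits (rad/s): [2.39, 2.39, 3.01, 3.14, 3.14, 3.14].

### API

Orientations are given as a unit quaternion [x, y, z, w].
In Python, from cell import r gives the robot as it stands.
- The arm moves only by the tool apply_moves, never from a script. Its argument "plan" is a list of rows, each a list of 3 entries, a list of its own where there are three numbers: the opening, from 0 (shut) to 1 (fully open), then the shift along the tool's x, y, z scaled (see below), then the turn, a rotation vector about the tool's x, y, z scaled (see below). In form: [[jaw, [dx, dy, dz], [rx, ry, rz]], ...]. A call has 1 to 12 rows; each row is the pose to reach, as a shift and turn from the pose commanded when the call began, along the tool's axes at that moment, turning the shorter way round; what a row does not reach only later rows make up. The controller multiplies each number of a shift by 50 cm and each number of a turn by pi rad. A row lasts 1/10 s, in which the tool goes at most 50 mm and 8.59 degrees, less where a joint would pass 70% of its speed; a pose out of reach is approached as far as the arm can. A call with a number of a shift or a turn outside -1 to 1 is refused whole. A call with a gripper value outside its range is refused whole. The fingers move at their own pace and stop on an object; "force" is the grip in N (left out, the last holds). Time passes only in rows, so rows that repeat a pose let the fingers close. It gives the time, the measured TCP pose, the force, the opening and the grip force at its end, in the units of the state.
- r.read_state(): the state, without advancing time (a new reading comes with each control period).
- r.read_camera(name): name is "scene" or "top" or "wrist"; returns (picture, depth): 420x560x3 uint8, red, green, blue; 420x560 float32, m along the optical axis (not along the pixel's ray), 0 where there is no reading.
- r.camera_params(name): a dict with "mtx" (3x3 intrinsics, pixels), "dist" ([k1, k2, p1, p2, k3] as OpenCV has them; the pictures are not rectified), "view" (4x4, takes a point from world to camera coordinates). Camera axes: x right, y down, z forward; pixel columns grow to the right and rows downward; lengths in m; the calibration is good to about 2 mm. A picture is of the moment at which its call begins: read the wrist's pose just before it. camera_params takes no time and is no camera call; for the wrist camera it gives the pose at the moment of the call.
- r.finish_job(): hands the job in; it is judged then, once.
The state is a dict: "clock": time; "qpos": joint angles; "qd": joint speeds; "effort": joint torques, N m; "eef_pos": TCP position; "tcp_rot": TCP orientation; "wrist_force": force on the tool from outside, world axes, zero at the start; "wrist_torque": the same for the moment, N m; "grip_width": opening from 0.0 (shut) to 1.0 (fully open); "finger_force": force on a finger pad.
Only numpy, scipy, OpenCV 4.12 (cv2) and the standard library are available. Lean on these libraries where they do the work, as an engineer would, in place of code of your own. Each camera call takes 0.05 s, during which the arm holds its last target. There are 200 camera calls.

### The job

The turned finial box is only dry-fitted and has to come apart so that every part can be oiled by itself. Working from the top down, take off the finial, the lid, the body and the foot and seat each one upright and fully home on its own holder: the finial in the drilled block, the lid in the round ring, the body in the hole of the square plywood plate, the foot over the plug. Do not tip any part over, and leave the wax tin and the sanding block where they lie.

Things in the scene. Friction and masses are not known exactly. Their poses are not given: they have to be found in the camera images.
- finial_c (a point): Finial, top of the stack: loose dark wood, 74 mm tall, pointed tip. From the bottom up: 12 mm long chamfered tenon of 22 mm diameter; flange of 36 mm (underside at 12 mm); neck; upright belly of 26 mm diameter from 30 to 48 mm (grip here); tip. Point: on its axis half-way up, 37 mm above the bottom end; z up. 35 g. At the start its tenon is in the lid's socket.
- lid_c (a point): Lid, under the finial: loose mid-brown wood, round, 42 mm tall. From the bottom up: 8 mm long chamfered spigot of 42 mm diameter; flange of 56 mm (underside at 8 mm); upright collar of 46 mm from 20 to 42 mm (grip here), in its top a socket 28 mm wide, 14 mm deep. Point: on its axis half-way up, 21 mm above the bottom end; z up. 80 g. At the start its spigot is in the body's mouth.
- box_c (a point): Body of the box, under the lid; loose round mid-brown wood pot, 66 mm tall, 64 mm outer diameter, upright sides from 19 mm above its bottom end to the rim (grip here); mouth 48 mm, wall 8 mm. Below, an 8 mm long chamfered tenon of 38 mm diameter; shoulder at 8 mm. Point: on its axis half-way up, 33 mm above the bottom end; z up. 140 g. At the start its tenon is in the foot's bore.
- foot_c (a point): Foot, bottom of the stack: loose dark wood pedestal ring, 40 mm tall, 44 mm bore right through. Flat base of 100 mm diameter, 12 mm thick, curving in to an upright collar of 60 mm diameter from 22 to 40 mm above the underside (grip here). Point: on its axis half-way up, 20 mm above the underside; z up. 200 g. At the start it stands on the bench under the rest.
- drilled_block_hole (a point): Holder for the finial: oblong block of pale wood, 56 x 94 mm, 32 mm high, screwed to the bench, with one hole of 28 mm diameter, 18 mm deep, in its top. Point: centre of the hole's mouth, level with the block's top; z up, y along the block.
- cup_ring_hole (a point): Holder for the lid: round ring of pale wood, 80 mm outer diameter, 22 mm high, screwed to the bench, with a hole of 48 mm diameter right through. Point: centre of the hole's mouth, level with the ring's top; z up.
- ply_plate_hole (a point): Holder for the box (its body part); a square plywood plate, 92 x 92 mm, 20 mm high, screwed to the bench, with a hole of 44 mm diameter right through. Point: centre of the hole's mouth, level with the plate's top; z up.
- plug_base_top (a point): Holder for the foot: round base of pale wood, 88 mm diameter, 12 mm high, screwed to the bench, with an upright plug of 38 mm diameter that tapers to 24 mm over its last 10 mm; its tip is 40 mm above the bench. Point: on the plug's axis, level with the base's top, 12 mm above the bench; z up.
- wax_tin: Bystander: round tin with a green lid, 63 mm diameter, 35 mm high, loose; origin at the centre of its underside. Leave it alone.
- sanding_pad: Bystander: cork sanding block, a plain tan box 60 x 92 mm, 30 mm high, loose; origin at the centre of its underside, y along its length. Leave it alone.
Things that resemble listed ones, but are neither listed nor needed, are in the scene too. What is shaped like the part that bears lid_c but blue or purple is not meant.

How it is judged:
By the outcome, as a careful person would: the job done as asked, in the order asked, and still so for the second after the job is handed in, with the robot touching nothing.
It also fails if it takes over 125 s, if anything falls off the work surface, if the arm or the gripper's body presses on something with over 40 N, if the wrist force passes 120 N, or if a joint passes its speed limit or range.

## Working session

There is one attempt and no reset: what is moved stays moved. The work goes in short steps, Python scripts to look and compute and a tool call to move; the robot and the scene stay as the last step left them, time stands still between calls to the robot, and variables do not carry over. Pictures are saved under pics/ and viewed, at most 14 in all, crops included, and the job is handed in when it is done.

Besides the shell and the picture viewer there is one more tool, called after "Request:" as name([rows], argument=value, ...), one row to a line, values as JSON. apply_moves: Moves the arm, as the interface text tells. Shifts and turns lie within -1 to 1; 1 stands for 50 cm of shift or pi rad of turn. Its arguments: {"type":"object","properties":{"plan":{"type":"array","items":{"type":"array"}},"force":{"type":"number"}},"required":["plan"]}

```bash
mkdir -p pics; ls
cat > h.py <<'E'
import numpy as np, cv2
from cell import r
def snap(n,f):
    p=r.camera_params(n); im,d=r.read_camera(n); cv2.imwrite(f'pics/{f}.png',im[...,::-1]); np.savez(f'{f}.npz',im=im,d=d,**p); return im,d,p
def ray(p,uv):
    K=np.array(p['mtx']);V=np.array(p['view']);D=np.array(p['dist'])
    n=cv2.undistortPoints(np.float64(uv).reshape(-1,1,2),K,D).reshape(-1,2)
    d=np.c_[n,np.ones(len(n))]@V[:3,:3]; o=-V[:3,:3].T@V[:3,3]
    return o,d
def onz(p,uv,z):
    o,d=ray(p,uv); return o+d*((z-o[2])/d[:,2])[:,None]
def cloud(p,d):
    h,w=d.shape; uv=np.stack(np.meshgrid(np.arange(w),np.arange(h)),-1).reshape(-1,2)
    o,dr=ray(p,uv); return (o+dr*d.reshape(-1,1)).reshape(h,w,3)
E
python3 - <<'E'
from h import *
s=r.read_state(); print(s)
for n in ('scene','top','wrist'):
    im,d,p=snap(n,n+'0'); V=np.array(p['view']); print(n,-V[:3,:3].T@V[:3,3],V[2,:3],p['mtx'],p['dist'],(d>0).mean())
E
```

```text
pics
{'clock': 0.0, 'qpos': array([ 1.40411409e+00,  3.59387511e-01,  1.10584335e-02, -3.83485439e-04,
       -1.22412827e+00, -2.88076741e-01]), 'qd': array([-0.00035836, -0.00041279,  0.00087388, -0.00031299,  0.00119679,
        0.0008906 ]), 'effort': array([ 2.79076034e-03, -5.82726574e+01,  2.93047732e+01,  6.99658647e+00,
        6.97416253e-03, -1.46059956e-04]), 'eef_pos': array([0.29628558, 0.60588965, 0.20221615]), 'tcp_rot': array([ 9.74245395e-01, -2.25488775e-01, -1.29571070e-04,  8.39916325e-04]), 'wrist_force': array([-0.19501104, -0.50866162, -0.37429947]), 'wrist_torque': array([-0.00447326, -0.02452063, -0.01516281]), 'finger_force': 0.0, 'grip_width': 0.9969944399809901}
scene [-0.20411229 -0.36256151  0.70558508] [ 0.71396594  0.37790905 -0.5894382 ] [[380.91022058   0.         284.06440741]
 [  0.         380.91022058 203.37439277]
 [  0.           0.           1.        ]] [-0.01205634  0.          0.          0.          0.        ] 0.9956462585034014
top [ 0.43063506 -0.00725745  1.24723709] [ 0.06942624  0.01256849 -0.99750791] [[401.69576576   0.         275.47907983]
 [  0.         401.69576576 210.61671567]
 [  0.           0.           1.        ]] [-0.05046337  0.          0.          0.          0.        ] 0.9959396258503401
wrist [0.36430647 0.57251297 0.38353645] [-0.249182    0.12105547 -0.96086102] [[315.8997631    0.         277.91376203]
 [  0.         315.8997631  201.65100063]
 [  0.           0.           1.        ]] [-0.03421404  0.          0.          0.          0.        ] 0.9961267006802721
```

View pics/scene0.png

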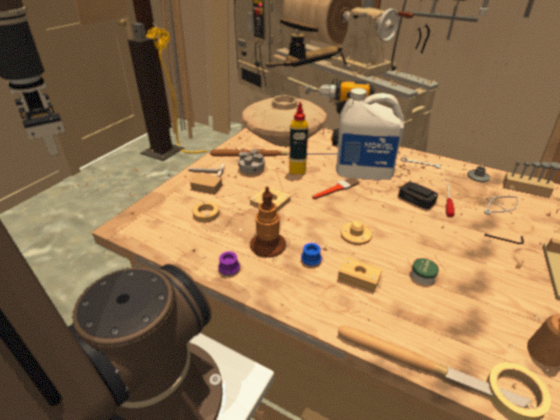

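View pics/top0.png

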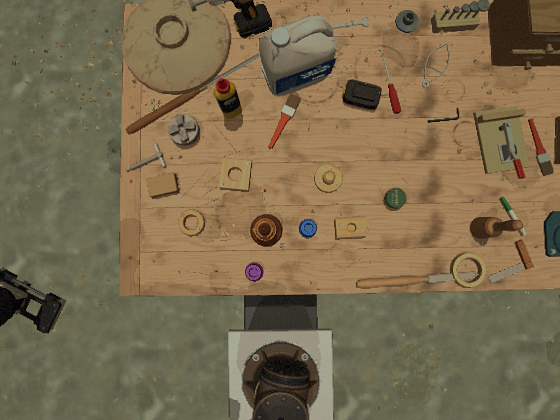

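The scene view shows the stack at (267,225), ring at (206,211), plate at (270,200), plug at (357,232) and block at (360,275). Blue and purple lid lookalikes are at (312,254) and (229,263).
The top view has the same items: stack (266,229), ring (191,222), plate (235,173), plug (328,178), block (350,229), tin (395,199), sanding block (163,184). The lookalikes are lids at (308,228) and (254,271) and a bigger ring at (467,269).

Run:
```python
from h import *
z=np.load('top0.npz'); d=z['d'];P=cloud(z,d)
names=dict(stack=(266,229),ring=(191,222),plate=(235,173),plug=(328,178),block=(350,229),blue=(308,228),purple=(254,271),tin=(395,199),pad=(163,184),bigring=(467,269))
m=((P[...,2]>.009)&(P[...,2]<.3)).astype(np.uint8)
n,L,st,c=cv2.connectedComponentsWithStats(m,connectivity=4)
print('bench z',np.median(P[100:290,140:500,2]))
for k,(u,v) in names.items():
    w=L[v-9:v+10,u-9:u+10]; w=w[w>0]; i=np.bincount(w).argmax(); q=P[L==i]
    top=np.percentile(q[:,2],97); t=q[q[:,2]>top-.006]
    rc=cv2.minAreaRect((t[:,:2]*1000).astype(np.float32)); h=np.percentile(q[:,2],[50,97,99.9])
    print(k,len(q),'toprect c',np.round(rc[0],1),np.round(rc[1],0),round(rc[2],1),'z',np.round(h,3),'mean',np.round(q[:,:2].mean(0),4),'all',np.round(cv2.minAreaRect((q[:,:2]*1000).astype(np.float32)),0) if 0 else '')
```

```text
bench z -0.0006965201682878064
stack 682 toprect c [460.1  38.5] [21. 19.] 44.0 z [0.097 0.177 0.191] mean [0.4566 0.0366] all 
ring 357 toprect c [485.6 269.9] [77. 74.] 88.9 z [0.021 0.026 0.028] mean [0.4859 0.2693] all 
plate 755 toprect c [633.5 132.8] [93. 93.] 83.3 z [0.019 0.024 0.026] mean [0.633  0.1325] all 
plug 506 toprect c [ 617.3 -156.2] [31. 30.] 0.1 z [0.013 0.04  0.044] mean [ 0.6157 -0.1556] all 
block 598 toprect c [ 461.6 -220. ] [56. 94.] 3.0 z [0.03  0.035 0.038] mean [ 0.4615 -0.2199] all 
blue 259 toprect c [463.6 -88.7] [43. 42.] 88.8 z [0.031 0.044 0.048] mean [ 0.462  -0.0877] all 
purple 263 toprect c [332.3  78.1] [42. 42.] 89.5 z [0.03  0.045 0.047] mean [0.3334 0.0771] all 
tin 345 toprect c [ 548.5 -357.5] [58. 59.] 0.0 z [0.033 0.038 0.039] mean [ 0.5484 -0.3564] all 
pad 577 toprect c [603.8 358.1] [58. 88.] 10.5 z [0.029 0.034 0.037] mean [0.6028 0.3561] all 
bigring 1363 toprect c [ 326.1 -432.3] [389.  97.] 89.3 z [0.022 0.028 0.032] mean [ 0.3078 -0.4635] all
```

Run:
```python
from h import *
z=np.load('top0.npz')
cv2.imwrite('pics/crop0.png',cv2.resize(z['im'][150:290,150:390,::-1],None,fx=3.3,fy=3.3,interpolation=cv2.INTER_CUBIC))
```

```text
(no output)
```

View pics/crop0.png

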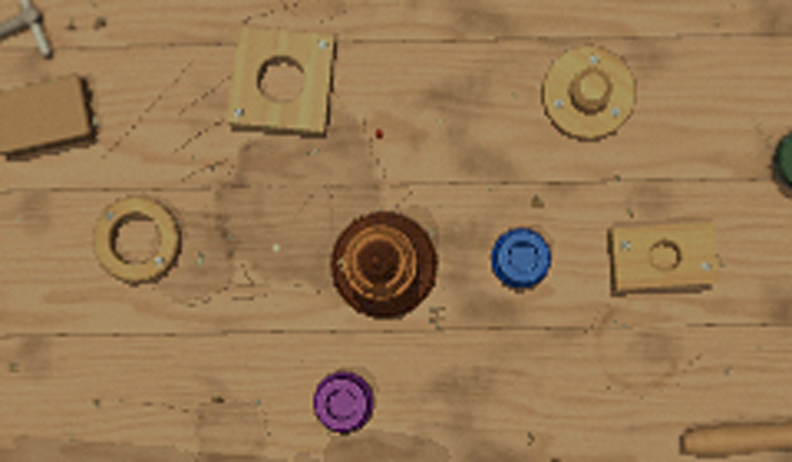

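Request:
apply_moves([
  [1, [0.724, 0.394, -0.096], [0, 0, -0.145]],
  [1, [0.724, 0.394, -0.096], [0, 0, -0.145]],
  [1, [0.724, 0.394, -0.096], [0, 0, -0.145]],
  [1, [0.724, 0.394, -0.096], [0, 0, -0.145]],
  [1, [0.724, 0.394, -0.096], [0, 0, -0.145]],
  [1, [0.724, 0.394, -0.096], [0, 0, -0.145]],
  [1, [0.724, 0.394, -0.096], [0, 0, -0.145]],
  [1, [0.724, 0.394, -0.096], [0, 0, -0.145]],
  [1, [0.724, 0.394, -0.096], [0, 0, -0.145]],
  [1, [0.724, 0.394, -0.096], [0, 0, -0.145]],
  [1, [0.724, 0.394, -0.096], [0, 0, -0.145]],
  [1, [0.724, 0.394, -0.096], [0, 0, -0.145]],
])

```text
clock: 1.35
eef_pos: [0.5345, 0.2712, 0.2508]
tcp_rot: [1.0, 0.001, -0.0, 0.0]
wrist_force: [-0.6, -0.0, -0.4]
grip_width: 1.002
finger_force: 0.0
```

Run:
```python
from h import *
s=r.read_state(); print(s['clock'],s['eef_pos'],s['tcp_rot'],s['qpos'])
im,d,p=snap('wrist','w_ring'); P=cloud(p,d); z=P[...,2]; print(np.median(z));
```

```text
1.35 [0.53453305 0.27120176 0.25076638] [ 9.99999577e-01  8.67267013e-04 -2.84645084e-04  1.16007708e-04] [ 7.95065204e-01  2.08747218e-01 -8.69270487e-02 -2.54466515e-04
 -1.27568656e+00  7.77539736e-01]
0.0004934693204920737
```

View pics/w_ring.png

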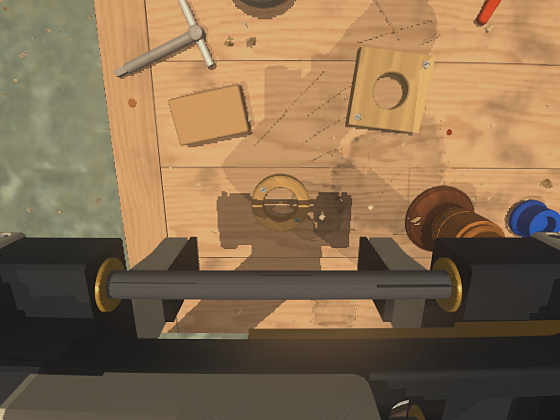

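The wrist view shows the ring at (281,203) under the gripper's shadow, the plate with its hole at (390,91), the stack at (450,225) and the sanding block at (208,115).

```bash
cat >> h.py <<'E'
def circ(q):
    A=np.c_[2*q[:,:2],np.ones(len(q))]; s=np.linalg.lstsq(A,(q[:,:2]**2).sum(1),rcond=None)[0]
    R=np.sqrt(s[2]+s[0]**2+s[1]**2); return s[:2],R,np.std(np.hypot(*(q[:,:2]-s[:2]).T)-R)
def disc(p,d,c,h,rad,tol=.005,hi=None):
    """top face at height h near c: outer and inner contours cast on z=h, circle fits (mm)"""
    P=cloud(p,d); m=(abs(P[...,2]-h)<tol)&(np.hypot(P[...,0]-c[0],P[...,1]-c[1])<rad)
    m=cv2.resize(m.astype(np.uint8),None,fx=1,fy=1)
    cs,H=cv2.findContours(m,cv2.RETR_CCOMP,cv2.CHAIN_APPROX_NONE)
    print(' zmed',np.round(np.median(P[...,2][m>0]),4) if m.any() else None)
    for k,hh in zip(cs,H[0]):
        if len(k)<20: continue
        q=onz(p,k.reshape(-1,2),h)
        o,R,e=circ(q); rc=cv2.minAreaRect((q[:,:2]*1000).astype(np.float32))
        print('  hole' if hh[3]>=0 else '  outer',np.round(o*1000,1),'D',round(2000*R,1),'sd',round(e*1000,1),'rect',np.round(rc[0],1),np.round(rc[1],0),round(rc[2],1))
E
python3 - <<'E'
from h import *
z=np.load('w_ring.npz')
disc(z,z['d'],(.486,.270),.022,.045); disc(z,z['d'],(.633,.133),.020,.07)
E
```

```text
zmed 0.0212
  outer [488.8 268.3] D 77.8 sd 0.4 rect [489.  267.8] [78. 78.] 43.0
  hole [488.6 268.1] D 48.3 sd 0.4 rect [488.4 268. ] [48. 49.] 45.8
 zmed 0.0196
  outer [635.1 131. ] D 105.3 sd 5.6 rect [635.1 131.1] [93. 93.] 83.6
  hole [635. 132.] D 43.6 sd 0.6 rect [634.5 132.1] [44. 44.] 65.8
```

Request:
apply_moves([
  [1, [0.29, 0.276, 0], [0, 0, 0]],
  [1, [0.29, 0.276, 0], [0, 0, 0]],
  [1, [0.29, 0.276, 0], [0, 0, 0]],
  [1, [0.29, 0.276, 0], [0, 0, 0]],
  [1, [0.29, 0.276, 0], [0, 0, 0]],
  [1, [0.29, 0.276, 0], [0, 0, 0]],
])

```text
clock: 2.0
eef_pos: [0.6805, 0.1324, 0.2499]
tcp_rot: [1.0, -0.0, -0.001, 0.0]
wrist_force: [0.1, 1.2, -0.3]
grip_width: 1.004
finger_force: 0.0
```

Run:
```python
from h import *
s=r.read_state(); print(s['clock'],s['eef_pos'],s['qd'].round(3))
im,d,p=snap('wrist','w_plate')
disc(p,d,(.486,.270),.022,.045); disc(p,d,(.633,.133),.020,.07); disc(p,d,(.617,-.156),.012,.05,.004); disc(p,d,(.617,-.156),.040,.03)
```

```text
2.0 [0.6804645  0.13240414 0.2499092 ] [ 0.034 -0.028 -0.016 -0.002  0.001 -0.006]
 zmed 0.0213
  outer [472.6 257.4] D 44.9 sd 7.6 rect [466.3 254.8] [25. 66.] 21.6
 zmed 0.0195
  outer [636.  131.1] D 105.1 sd 5.8 rect [635.8 131. ] [92. 93.] 83.4
  hole [636.4 131.1] D 44.2 sd 0.4 rect [636.3 131. ] [44. 44.] 44.5
 zmed 0.0113
  outer [ 621.3 -157. ] D 86.0 sd 1.2 rect [ 623.1 -157.4] [87. 83.] 89.7
  hole [ 615.3 -167.4] D 47.5 sd 1.9 rect [ 615.3 -167.8] [52. 42.] 50.1
 zmed 0.039
  outer [ 620.7 -155.2] D 28.7 sd 0.7 rect [ 621.  -155.2] [29. 30.] 90.0
```

Request:
apply_moves([
  [1, [-0.027, 0.577, 0], [0, 0, 0]],
  [1, [-0.027, 0.577, 0], [0, 0, 0]],
  [1, [-0.027, 0.577, 0], [0, 0, 0]],
  [1, [-0.027, 0.577, 0], [0, 0, 0]],
  [1, [-0.027, 0.577, 0], [0, 0, 0]],
  [1, [-0.027, 0.577, 0], [0, 0, 0]],
  [1, [-0.027, 0.577, 0], [0, 0, 0]],
  [1, [-0.027, 0.577, 0], [0, 0, 0]],
  [1, [-0.027, 0.577, 0], [0, 0, 0]],
])

```text
clock: 2.95
eef_pos: [0.6671, -0.1541, 0.2515]
tcp_rot: [1.0, 0.001, 0.0, -0.0]
wrist_force: [-0.5, -0.4, -0.1]
grip_width: 1.0
finger_force: 0.0
```

Run:
```python
from h import *
s=r.read_state(); print(s['clock'],s['eef_pos'],s['qd'].round(3))
im,d,p=snap('wrist','w_plug')
disc(p,d,(.62,-.156),.012,.05,.004); disc(p,d,(.62,-.156),.040,.03)
```

```text
2.95 [ 0.66707039 -0.15410056  0.25154487] [0.009 0.004 0.001 0.001 0.    0.002]
 zmed 0.0115
  outer [ 620.5 -158.3] D 85.8 sd 0.4 rect [ 620.6 -158.4] [85. 85.] 0.2
  hole [ 615.8 -158.4] D 42.8 sd 0.8 rect [ 615.6 -158.4] [42. 43.] 46.0
 zmed 0.039
  outer [ 621.1 -158.3] D 28.7 sd 0.8 rect [ 621.4 -158.1] [30. 30.] 47.0
```

Request:
apply_moves([
  [1, [-0.314, 0.128, 0], [0, 0, 0]],
  [1, [-0.314, 0.128, 0], [0, 0, 0]],
  [1, [-0.314, 0.128, 0], [0, 0, 0]],
  [1, [-0.314, 0.128, 0], [0, 0, 0]],
  [1, [-0.314, 0.128, 0], [0, 0, 0]],
  [1, [-0.314, 0.128, 0], [0, 0, 0]],
])

```text
clock: 3.6
eef_pos: [0.5107, -0.2193, 0.2519]
tcp_rot: [1.0, 0.001, 0.001, 0.0]
wrist_force: [0.1, -0.1, 0.0]
grip_width: 0.999
finger_force: 0.0
```

Run:
```python
from h import *
s=r.read_state(); print(s['clock'],s['eef_pos'],s['qd'].round(3))
im,d,p=snap('wrist','w_block')
disc(p,d,(.4625,-.22),.032,.07,.006)
```

```text
3.6 [ 0.5106744  -0.21932955  0.25189494] [ 0.004  0.027  0.015 -0.     0.001  0.001]
 zmed 0.0315
  outer [ 464.5 -221.6] D 85.4 sd 8.5 rect [ 464.6 -221.6] [57. 93.] 2.8
  hole [ 465.  -221.9] D 28.1 sd 0.5 rect [ 465.2 -221.8] [27. 28.] 46.1
```

Request:
apply_moves([
  [1, [-0.04, -0.517, -0.158], [0, 0, 0]],
  [1, [-0.04, -0.517, -0.158], [0, 0, 0]],
  [1, [-0.04, -0.517, -0.158], [0, 0, 0]],
  [1, [-0.04, -0.517, -0.158], [0, 0, 0]],
  [1, [-0.04, -0.517, -0.158], [0, 0, 0]],
  [1, [-0.04, -0.517, -0.158], [0, 0, 0]],
  [1, [-0.04, -0.517, -0.158], [0, 0, 0]],
  [1, [-0.04, -0.517, -0.158], [0, 0, 0]],
  [1, [-0.04, -0.517, -0.158], [0, 0, 0]],
])

```text
clock: 4.55
eef_pos: [0.49, 0.0383, 0.3294]
tcp_rot: [1.0, 0.0, -0.001, 0.0]
wrist_force: [0.4, 0.1, -0.2]
grip_width: 0.999
finger_force: 0.0
```

Run:
```python
from h import *
s=r.read_state(); print(s['clock'],s['eef_pos'],s['qd'].round(3))
im,d,p=snap('wrist','w_stack'); P=cloud(p,d)
c=(.463,.037)
for lo in np.arange(.004,.2,.008):
    m=(P[...,2]>lo)&(P[...,2]<lo+.008)&(np.hypot(P[...,0]-c[0],P[...,1]-c[1])<.07); q=P[m]
    if len(q)>20: print(round(lo,3),len(q),np.round(1000*np.r_[q[:,0].min(),q[:,0].max(),q[:,1].min(),q[:,1].max(),(q[:,1].min()+q[:,1].max())/2,np.ptp(q[:,1])],1))
```

```text
4.55 [0.49001096 0.03832321 0.32943743] [-0.017 -0.003 -0.004  0.001 -0.002 -0.002]
0.004 616 [408.4 509.9 -12.1  87.3  37.6  99.4]
0.012 579 [411.7 506.  -15.   83.9  34.4  98.9]
0.02 62 [474.1 491.6   9.2  62.5  35.9  53.4]
0.028 21 [483.9 490.4  20.7  55.8  38.3  35.2]
0.052 31 [478.5 492.6  11.   63.5  37.3  52.5]
0.06 36 [473.7 492.1   8.5  66.2  37.3  57.7]
0.068 35 [478.1 492.4  10.7  62.9  36.8  52.2]
0.076 38 [472.6 492.5   8.3  66.7  37.5  58.4]
0.084 36 [477.7 492.3  10.4  63.4  36.9  53. ]
0.092 321 [437.2 492.3   6.2  68.6  37.4  62.4]
0.1 271 [448.6 491.6   9.3  64.1  36.7  54.8]
0.108 63 [464.1 484.1  15.2  59.7  37.5  44.5]
0.116 40 [471.9 483.2  17.1  56.4  36.7  39.3]
0.124 264 [440.7 483.5  14.9  60.   37.5  45.1]
0.132 361 [444.2 482.7  15.2  58.6  36.9  43.4]
0.148 24 [463.7 473.1  24.6  49.2  36.9  24.6]
0.156 37 [465.  473.3  24.9  49.   37.   24.1]
0.164 143 [448.  473.1  25.   48.9  36.9  23.9]
0.172 166 [449.8 470.9  26.3  46.5  36.4  20.2]
0.18 37 [456.  466.1  32.1  41.8  36.9   9.7]
0.188 53 [456.7 465.5  33.2  40.7  36.9   7.5]
```

View pics/w_stack.png

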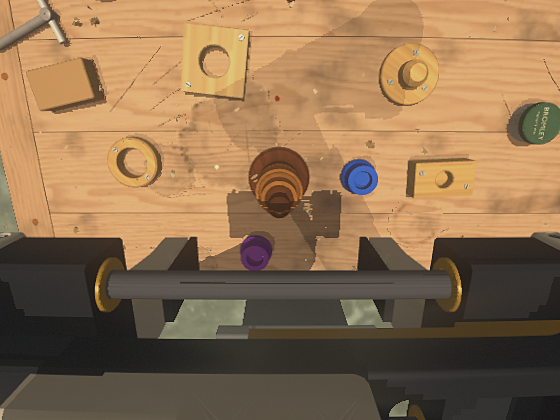

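The wrist view shows the stack at (279,185) upright with the finial on top; the blue lid is at (360,178) and the purple one at (256,252). The stack axis measures (0.461, 0.037) and its heights match the description. Finial first.

Request:
apply_moves([
  [1, [-0.058, 0.002, 0.15], [0, 0, 0]],
  [1, [-0.058, 0.002, 0.15], [0, 0, 0]],
  [1, [-0.058, 0.002, 0.25], [0, 0, 0]],
  [1, [-0.058, 0.002, 0.32], [0, 0, 0]],
  [1, [-0.058, 0.002, 0.374], [0, 0, 0]],
  [1, [-0.058, 0.002, 0.374], [0, 0, 0]],
  [1, [-0.058, 0.002, 0.374], [0, 0, 0]],
  [0, [-0.058, 0.002, 0.374], [0, 0, 0]],
  [0, [-0.058, 0.002, 0.374], [0, 0, 0]],
  [0, [-0.058, 0.002, 0.374], [0, 0, 0]],
  [0, [-0.058, 0.002, 0.374], [0, 0, 0]],
  [0, [-0.058, 0.002, 0.374], [0, 0, 0]],
], force=12)

```text
clock: 5.8
eef_pos: [0.461, 0.0374, 0.1435]
tcp_rot: [1.0, 0.0, 0.0, -0.0]
wrist_force: [0.8, 0.2, 0.2]
grip_width: 0.602
finger_force: 0.0
```

Request:
apply_moves([
  [0, [0, 0, 0], [0, 0, 0]],
  [0, [0, 0, 0], [0, 0, 0]],
  [0, [0, 0, 0], [0, 0, 0]],
])

```text
clock: 6.1
eef_pos: [0.4608, 0.0373, 0.1431]
tcp_rot: [1.0, 0.0, -0.0, 0.0]
wrist_force: [0.3, -0.4, 0.8]
grip_width: 0.336
finger_force: 0.0
```

Request:
apply_moves([
  [0, [0, 0, 0], [0, 0, 0]],
  [0, [0, 0, 0], [0, 0, 0]],
  [0, [0, 0, 0], [0, 0, 0]],
  [0, [0, 0, 0], [0, 0, 0]],
])

```text
clock: 6.5
eef_pos: [0.4608, 0.0373, 0.1431]
tcp_rot: [1.0, 0.0, -0.0, 0.0]
wrist_force: [-0.5, 0.2, -0.2]
grip_width: 0.28
finger_force: 12.0
```

Request:
apply_moves([
  [0, [0, 0, -0.03], [0, 0, 0]],
  [0, [0, 0, -0.08], [0, 0, 0]],
  [0, [0, 0, -0.15], [0, 0, 0]],
  [0, [0.008, 0.09, -0.17], [0, 0, 0]],
  [0, [0.008, 0.18, -0.17], [0, 0, 0]],
  [0, [0.008, 0.27, -0.17], [0, 0, 0]],
  [0, [0.008, 0.36, -0.15], [0, 0, 0]],
  [0, [0.008, 0.45, -0.1], [0, 0, 0]],
  [0, [0.008, 0.518, -0.05], [0, 0, 0]],
  [0, [0.008, 0.518, 0.02], [0, 0, 0]],
  [0, [0.008, 0.518, 0.08], [0, 0, 0]],
  [0, [0.008, 0.518, 0.08], [0, 0, 0]],
])

```text
clock: 7.7
eef_pos: [0.4617, -0.2216, 0.0993]
tcp_rot: [1.0, -0.001, -0.004, -0.001]
wrist_force: [-0.9, -0.3, 0.4]
grip_width: 0.273
finger_force: 12.0
```

Run:
```python
from h import *
s=r.read_state(); print(s['clock'],s['eef_pos'],s['grip_width'],s['finger_force'])
im,d,p=snap('wrist','w_fin')
disc(p,d,(.465,-.222),.032,.075,.006)
P=cloud(p,d)
c=s['eef_pos']
for lo in np.arange(.045,.2,.006):
    m=(P[...,2]>lo)&(P[...,2]<lo+.006)&(np.hypot(P[...,0]-c[0],P[...,1]-c[1])<.025); q=P[m]
    if len(q)>10: print(round(lo,3),len(q),np.round(1000*np.r_[q[:,0].min(),q[:,0].max(),q[:,1].min(),q[:,1].max(),(q[:,1].min()+q[:,1].max())/2,np.ptp(q[:,1])],1))
```

```text
7.7 [ 0.46171911 -0.2215689   0.09930921] 0.27334640714349895 11.999905407428741
 zmed 0.0316
  outer [ 461.9 -222.5] D 79.8 sd 13.2 rect [ 464.3 -222. ] [57. 94.] 2.8
0.087 471 [ 452.8  479.  -239.8 -204.2 -222.    35.6]
0.093 523 [ 454.8  477.9 -238.2 -206.4 -222.3   31.8]
0.105 116 [ 463.4  474.4 -234.8 -209.6 -222.2   25.2]
0.111 152 [ 463.6  474.6 -234.8 -209.4 -222.1   25.3]
0.117 184 [ 464.4  474.6 -237.4 -207.9 -222.7   29.6]
0.123 776 [ 453.6  474.4 -243.6 -199.8 -221.7   43.9]
0.129 803 [ 456.1  474.4 -243.5 -199.8 -221.6   43.8]
0.135 358 [ 461.2  474.5 -243.4 -199.6 -221.5   43.8]
0.141 476 [ 462.5  474.6 -243.3 -199.8 -221.5   43.5]
0.147 202 [ 466.7  474.5 -243.3 -199.8 -221.5   43.6]
0.153 316 [ 452.1  474.8 -243.3 -200.2 -221.8   43.1]
0.159 155 [ 453.3  474.6 -243.2 -201.6 -222.4   41.6]
0.165 490 [ 452.4  464.7 -238.4 -206.5 -222.4   31.9]
0.171 122 [ 453.6  469.3 -238.4 -206.5 -222.5   31.9]
0.177 144 [ 457.7  472.9 -238.5 -206.5 -222.5   32. ]
0.183 185 [ 462.8  477.4 -238.9 -205.9 -222.4   33. ]
0.189 158 [ 467.3  481.  -238.5 -206.5 -222.5   32.1]
0.195 146 [ 471.6  481.1 -238.7 -206.5 -222.6   32.3]
```

View pics/w_fin.png

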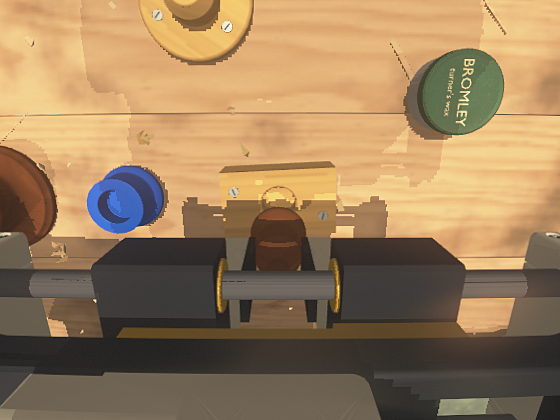

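The picture shows the finial upright between the fingers at (278,235), with the block's hole just ahead of it at (280,195) and the tin at (460,92).

Request:
apply_moves([
  [0, [0, 0, 0], [0, 0, 0]],
  [0, [0, 0, 0.03], [0, 0, 0]],
  [0, [0, 0, 0.05], [0, 0, 0]],
  [0, [0, 0, 0.05], [0, 0, 0]],
])

```text
clock: 8.15
eef_pos: [0.465, -0.2213, 0.0782]
tcp_rot: [1.0, 0.001, -0.0, -0.0]
wrist_force: [0.5, 0.3, -0.2]
grip_width: 0.276
finger_force: 12.0
```

```bash
cat > q.py <<'E'
from h import *
import sys
def held(name,lo,hi,rad,step=.006):
    s=r.read_state(); print(s['clock'],s['eef_pos'].round(4),s['wrist_force'].round(1),round(s['grip_width'],3),s['finger_force'].round(1))
    im,d,p=snap('wrist',name); P=cloud(p,d); c=s['eef_pos']
    for z in np.arange(lo,hi,step):
        m=(P[...,2]>z)&(P[...,2]<z+step)&(np.hypot(P[...,0]-c[0],P[...,1]-c[1])<rad); q=P[m]
        if len(q)>10: print(round(z,3),len(q),np.round(1000*np.r_[q[:,0].max(),q[:,1].min(),q[:,1].max(),(q[:,1].min()+q[:,1].max())/2,np.ptp(q[:,1])],1))
    return im,d,p
E
python3 - <<'E'
from q import *
im,d,p=held('w_fin2',.034,.1,.025)
E
```

```text
Traceback (most recent call last):
  File "q.py", line 4, in held
    s=r.read_state(); print(s['clock'],s['eef_pos'].round(4),s['wrist_force'].round(1),round(s['grip_width'],3),s['finger_force'].round(1))
                                                                                                                ^^^^^^^^^^^^^^^^^^^^^^^
AttributeError: 'float' object has no attribute 'round'
```

Request:
apply_moves([
  [0, [0, 0, 0.02], [0, 0, 0]],
  [0, [0, 0, 0.036], [0, 0, 0]],
  [0, [0, 0, 0.05], [0, 0, 0]],
  [0, [0, 0, 0.06], [0, 0, 0]],
  [0, [0, 0, 0.067], [0, 0, 0]],
  [0, [0, 0, 0.07], [0, 0, 0]],
  [0, [0, 0, 0.07], [0, 0, 0]],
])

```text
clock: 8.85
eef_pos: [0.465, -0.2218, 0.0432]
tcp_rot: [1.0, 0.0, -0.0, 0.0]
wrist_force: [1.0, 0.9, -0.7]
grip_width: 0.277
finger_force: 12.0
```

```bash
sed -i "s/,s\['finger_force'\].round(1)//" q.py
python3 - <<'E'
from q import *
im,d,p=held('w_fin3',.022,.1,.025,.004)
E
```

```text
8.85 [ 0.465  -0.2218  0.0432] [ 1.   0.9 -0.7] 0.277
0.026 11 [ 487.6 -234.8 -200.7 -217.8   34.1]
0.03 1341 [ 490.  -246.7 -196.9 -221.8   49.7]
0.034 729 [ 482.6 -240.  -204.4 -222.2   35.6]
0.038 218 [ 480.2 -237.7 -206.7 -222.2   31. ]
0.05 95 [ 477.4 -234.8 -209.5 -222.1   25.3]
0.054 97 [ 477.5 -234.  -209.8 -221.9   24.2]
0.058 105 [ 477.4 -234.5 -209.5 -222.    25. ]
0.062 117 [ 477.3 -234.7 -209.7 -222.2   25.1]
0.066 382 [ 477.5 -243.6 -199.8 -221.7   43.8]
0.07 628 [ 477.7 -243.8 -199.7 -221.7   44.1]
0.074 536 [ 477.6 -243.8 -200.1 -221.9   43.7]
0.078 244 [ 477.5 -243.8 -199.9 -221.9   43.9]
0.082 296 [ 477.6 -243.6 -199.9 -221.7   43.7]
0.086 345 [ 477.5 -243.9 -199.7 -221.8   44.2]
0.09 135 [ 477.5 -243.6 -200.  -221.8   43.6]
0.094 169 [ 477.7 -243.6 -199.9 -221.7   43.7]
0.098 201 [ 477.4 -243.7 -200.5 -222.1   43.2]
```

Request:
apply_moves([
  [0, [0, 0, 0.002], [0, 0, 0]],
  [0.75, [0, 0, 0.002], [0, 0, 0]],
  [0.75, [0, 0, 0.002], [0, 0, 0]],
  [0.75, [0, 0, 0.002], [0, 0, 0]],
  [0.75, [0, 0, 0.002], [0, 0, 0]],
  [0.75, [0, 0, 0.002], [0, 0, 0]],
  [1, [0, 0, -0.06], [0, 0, 0]],
  [1, [0, 0, -0.15], [0, 0, 0]],
  [1, [0, 0, -0.25], [0, 0, 0]],
  [1, [0, 0, -0.35], [0, 0, 0]],
  [1, [0, 0, -0.45], [0, 0, 0]],
  [1, [0.05, 0, -0.45], [0, 0, 0]],
])

```text
clock: 10.1
eef_pos: [0.492, -0.223, 0.2771]
tcp_rot: [1.0, 0.0, 0.007, 0.002]
wrist_force: [0.6, -0.7, 0.7]
grip_width: 1.001
finger_force: 0.0
```

Request:
apply_moves([
  [1, [0, 0, 0], [0, 0, 0]],
])

```text
clock: 10.2
eef_pos: [0.4924, -0.2217, 0.2698]
tcp_rot: [1.0, 0.0, 0.002, 0.0]
wrist_force: [0.0, 0.1, -1.7]
grip_width: 1.002
finger_force: 0.0
```

Run:
```python
from q import *
im,d,p=held('w_fin4',.0,.0,.025,.004); P=cloud(p,d); c=(.465,-.222)
for z in np.arange(.024,.12,.004):
    m=(P[...,2]>z)&(P[...,2]<z+.004)&(np.hypot(P[...,0]-c[0],P[...,1]-c[1])<.025); q=P[m]
    if len(q)>5: print(round(z,3),len(q),np.round(1000*np.r_[q[:,0].min(),q[:,0].max(),q[:,1].min(),q[:,1].max()]))
```

```text
10.2 [ 0.4924 -0.2217  0.2698] [ 0.   0.1 -1.7] 1.002
0.028 306 [ 440.  490. -246. -198.]
0.032 182 [ 443.  490. -246. -198.]
0.036 151 [ 456.  481. -239. -205.]
0.048 7 [ 468.  477. -234. -212.]
0.052 11 [ 471.  478. -233. -211.]
0.056 14 [ 469.  478. -234. -210.]
0.06 17 [ 470.  478. -231. -210.]
0.064 23 [ 454.  477. -234. -211.]
0.068 101 [ 453.  477. -234. -210.]
0.072 103 [ 455.  475. -232. -213.]
0.076 25 [ 464.  472. -229. -215.]
0.084 26 [ 459.  471. -227. -216.]
0.088 43 [ 461.  470. -226. -218.]
```

Request:
apply_moves([
  [1, [0, -0.518, -0.064], [0, 0, 0]],
  [1, [0, -0.518, -0.064], [0, 0, 0]],
  [1, [0, -0.518, -0.064], [0, 0, 0]],
  [1, [0, -0.518, -0.064], [0, 0, 0]],
  [1, [0, -0.518, -0.064], [0, 0, 0]],
  [1, [0, -0.518, -0.064], [0, 0, 0]],
  [1, [0, -0.518, -0.064], [0, 0, 0]],
  [1, [0, -0.518, -0.064], [0, 0, 0]],
  [1, [0, -0.518, -0.064], [0, 0, 0]],
])

```text
clock: 11.15
eef_pos: [0.4895, 0.0362, 0.2997]
tcp_rot: [1.0, -0.0, -0.0, 0.0]
wrist_force: [-0.2, 0.2, 0.4]
grip_width: 1.001
finger_force: 0.0
```

Run:
```python
from q import *
im,d,p=held('w_lid',.004,.14,.08,.008); disc(p,d,(.461,.037),.132,.05,.004);disc(p,d,(.461,.037),.106,.05,.006)
```

```text
11.15 [0.4895 0.0362 0.2997] [-0.2  0.2  0.4] 1.001
0.004 712 [515.7 -16.9  86.4  34.8 103.3]
0.012 610 [504.8  -6.8  83.4  38.3  90.2]
0.02 61 [491.1   8.7  64.9  36.8  56.2]
0.028 22 [490.4  19.6  56.9  38.3  37.3]
0.052 42 [492.5   7.8  65.4  36.6  57.6]
0.06 41 [492.2   9.9  63.4  36.7  53.5]
0.068 45 [492.2   8.8  65.8  37.3  57. ]
0.076 42 [492.3   8.3  62.8  35.5  54.5]
0.084 48 [492.2   9.7  65.9  37.8  56.2]
0.092 361 [492.3   5.1  68.2  36.7  63.1]
0.1 313 [488.4   9.3  64.   36.6  54.7]
0.108 76 [483.8  12.   59.7  35.9  47.7]
0.116 443 [483.4  16.6  58.9  37.7  42.4]
0.124 673 [483.4  14.6  59.7  37.1  45.2]
0.132 168 [483.1  14.6  57.4  36.   42.8]
 zmed 0.1314
  outer [460.9  37. ] D 45.2 sd 0.3 rect [461.1  37.1] [46. 45.] 0.0
  hole [461.  37.] D 28.3 sd 0.4 rect [461.   36.8] [28. 28.] 44.2
 zmed 0.1056
  outer [461.  37.] D 51.1 sd 2.5 rect [470.1  36.7] [38. 54.] 0.0
```

Request:
apply_moves([
  [1, [-0.058, 0, 0.09], [0, 0, 0]],
  [1, [-0.058, 0, 0.18], [0, 0, 0]],
  [1, [-0.058, 0, 0.26], [0, 0, 0]],
  [1, [-0.058, 0, 0.33], [0, 0, 0]],
  [1, [-0.058, 0, 0.372], [0, 0, 0]],
  [1, [-0.058, 0, 0.372], [0, 0, 0]],
  [0.8, [-0.058, 0, 0.372], [0, 0, 0]],
  [0, [-0.058, 0, 0.372], [0, 0, 0]],
  [0, [-0.058, 0, 0.372], [0, 0, 0]],
  [0, [-0.058, 0, 0.372], [0, 0, 0]],
  [0, [-0.058, 0, 0.372], [0, 0, 0]],
  [0, [-0.058, 0, 0.372], [0, 0, 0]],
], force=15)

```text
clock: 12.4
eef_pos: [0.461, 0.0374, 0.1145]
tcp_rot: [1.0, 0.0, 0.0, -0.0]
wrist_force: [0.3, 0.8, -1.0]
grip_width: 0.516
finger_force: 0.0
```

Request:
apply_moves([
  [0, [0, 0, 0], [0, 0, 0]],
  [0, [0, 0, 0], [0, 0, 0]],
  [0, [0, 0, 0], [0, 0, 0]],
  [0, [0, 0, 0], [0, 0, 0]],
])

```text
clock: 12.8
eef_pos: [0.4608, 0.0373, 0.1141]
tcp_rot: [1.0, 0.0, -0.0, 0.0]
wrist_force: [0.6, 0.0, -0.1]
grip_width: 0.15
finger_force: 0.0
```

Run:
```python
from q import *
s=r.read_state(); print(s['grip_width'],s['finger_force'])
im,d,p=held('w_lid2',.09,.14,.05,.006)
im,d,p=snap('scene','s_lid2')
z=cv2.resize(im[150:290,190:400,::-1],None,fx=3,fy=3,interpolation=cv2.INTER_CUBIC); cv2.imwrite('pics/s_lid2c.png',z)
cv2.imwrite('pics/mix.png',np.vstack([np.pad(z,((0,0),(0,0),(0,0)))]))
```

```text
0.1498607943932215 0.0
12.8 [0.4608 0.0373 0.1141] [ 0.6  0.  -0.1] 0.15
0.09 140 [492.1  10.2  66.3  38.2  56.1]
0.096 1070 [491.9   4.8  68.3  36.6  63.5]
0.102 997 [488.    9.   64.   36.5  55. ]
0.108 265 [484.2  13.8  60.   36.9  46.2]
0.114 1084 [483.2  15.3  58.7  37.   43.3]
0.12 316 [483.3  15.7  57.4  36.6  41.7]
0.126 1067 [483.4  15.5  58.   36.7  42.6]
0.132 289 [483.   16.6  56.5  36.6  40. ]
0.138 185 [473.2  14.9  58.7  36.8  43.8]
```

View pics/s_lid2c.png

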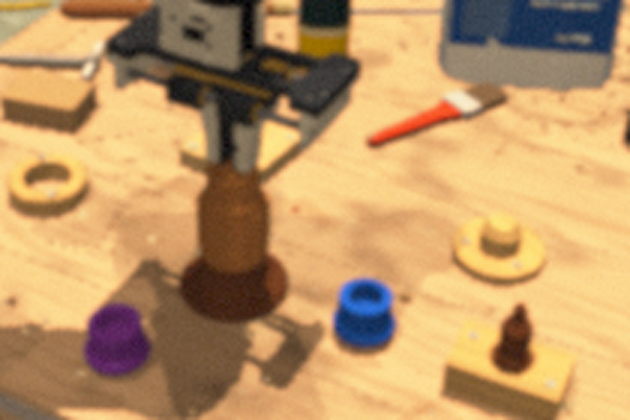

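View pics/w_lid2.png

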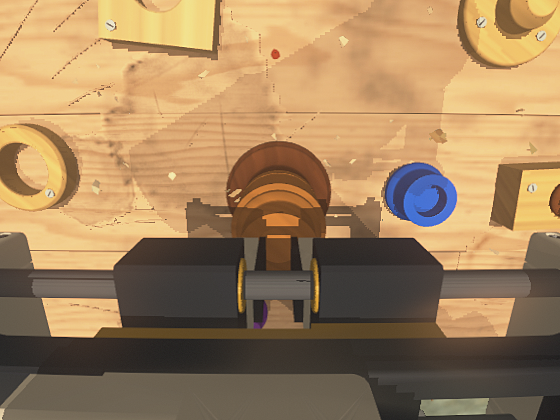

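The scene crop shows the shut fingers at the top of the lid at (230,165) and the finial seated in the block at (515,340). The wrist view shows the stack undisturbed, with the fingers nearly shut at (280,270) but no grip. I'll check the finger geometry.

Run:
```python
from q import *
z=np.load('w_lid2.npz'); d=z['d'];P=cloud(z,d)
for v in range(232,330,6):
    print(v,' '.join(f'{P[v,u,1]*1000:.0f},{P[v,u,2]*1000:.0f}' for u in range(238,326,8)))
print(np.round(P[230:330:10,256,0]*1000))
cv2.imwrite('pics/z1.png',cv2.resize(z['im'][130:340,200:360,::-1],None,fx=3.7,fy=2.8,interpolation=cv2.INTER_CUBIC))
```

```text
232 62,104 54,132 50,130 45,131 41,118 37,116 32,117 28,132 23,131 19,132 11,106
238 49,207 53,143 49,143 45,139 41,117 37,117 32,118 28,138 24,142 20,143 25,209
244 48,212 53,150 49,150 45,147 41,118 37,118 32,117 28,147 25,150 21,150 25,213
250 48,216 52,158 48,156 44,154 41,117 37,117 32,118 29,154 25,157 21,157 26,216
256 47,220 51,164 48,156 44,161 41,118 37,117 32,118 29,161 25,157 22,164 26,220
262 47,219 51,169 48,157 44,167 41,119 37,119 32,119 29,167 26,170 27,212 26,222
268 47,220 50,175 47,172 43,172 41,126 37,125 32,127 30,173 26,175 27,213 26,222
274 47,223 45,218 43,218 41,218 39,216 37,218 34,218 32,218 30,217 28,217 26,223
280 47,223 45,219 43,219 41,220 39,219 37,219 34,220 32,219 30,220 28,219 26,222
286 47,223 45,219 43,220 41,220 39,222 37,220 34,221 32,221 30,220 28,220 26,223
292 47,224 45,220 43,221 41,221 39,221 37,221 34,220 32,220 30,221 28,220 26,225
298 47,224 45,221 43,220 41,220 39,219 37,220 34,220 32,221 30,220 28,220 26,223
304 47,224 47,207 46,184 43,178 45,-2 36,-1 28,-1 30,183 27,184 26,208 26,225
310 47,224 47,207 46,184 43,178 45,0 36,1 28,-1 30,183 27,184 26,208 26,225
316 47,226 47,208 46,184 43,180 45,-1 36,-1 28,-1 30,183 27,183 26,210 26,226
322 47,226 47,208 47,183 53,18 45,-1 36,-1 28,-0 30,183 37,295 26,209 26,226
328 46,229 44,229 42,230 41,228 39,229 37,229 35,228 33,230 31,230 29,229 27,230
[472. 473. 472. 471. 472. 492. 490. 462. 457. 453.]
```

View pics/z1.png

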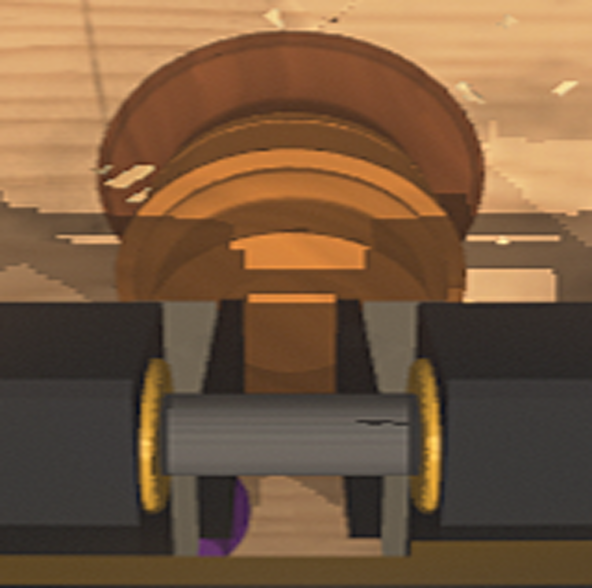

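Run:
```python
from q import *
print(r.grasp_offset)
for f,c,t in (('w_fin',(.4617,-.222),.0993),('w_fin3',(.465,-.222),.0432),('w_lid2',(.461,.037),.1141)):
    z=np.load(f+'.npz');P=cloud(z,z['d']); a=abs(P[...,1]-c[1])
    w0=.014 if 'fin' in f else .0075
    m=(a>w0)&(a<w0+.008)&(abs(P[...,0]-c[0])<.015)&(P[...,2]>t-.03)&(P[...,2]<t+.06)
    q=P[m]; h,e=np.histogram(q[:,2]-t,bins=np.arange(-.03,.06,.003)); print(f,[(round(b,3),int(n)) for b,n in zip(e,h)])
```

```text
0.0188
w_fin [(np.float64(-0.03), 0), (np.float64(-0.027), 0), (np.float64(-0.024), 0), (np.float64(-0.021), 0), (np.float64(-0.018), 0), (np.float64(-0.015), 0), (np.float64(-0.012), 14), (np.float64(-0.009), 147), (np.float64(-0.006), 29), (np.float64(-0.003), 0), (np.float64(-0.0), 0), (np.float64(0.003), 0), (np.float64(0.006), 0), (np.float64(0.009), 0), (np.float64(0.012), 0), (np.float64(0.015), 0), (np.float64(0.018), 0), (np.float64(0.021), 4), (np.float64(0.024), 28), (np.float64(0.027), 57), (np.float64(0.03), 81), (np.float64(0.033), 78), (np.float64(0.036), 85), (np.float64(0.039), 111), (np.float64(0.042), 160), (np.float64(0.045), 88), (np.float64(0.048), 59), (np.float64(0.051), 87), (np.float64(0.054), 123)]
w_fin3 [(np.float64(-0.03), 0), (np.float64(-0.027), 0), (np.float64(-0.024), 0), (np.float64(-0.021), 0), (np.float64(-0.018), 0), (np.float64(-0.015), 124), (np.float64(-0.012), 374), (np.float64(-0.009), 148), (np.float64(-0.006), 28), (np.float64(-0.003), 0), (np.float64(-0.0), 0), (np.float64(0.003), 0), (np.float64(0.006), 0), (np.float64(0.009), 0), (np.fl
[... 396 characters left out ...]
), (np.float64(-0.027), 0), (np.float64(-0.024), 0), (np.float64(-0.021), 0), (np.float64(-0.018), 0), (np.float64(-0.015), 0), (np.float64(-0.012), 0), (np.float64(-0.009), 0), (np.float64(-0.006), 0), (np.float64(-0.003), 0), (np.float64(-0.0), 11), (np.float64(0.003), 44), (np.float64(0.006), 0), (np.float64(0.009), 0), (np.float64(0.012), 0), (np.float64(0.015), 242), (np.float64(0.018), 63), (np.float64(0.021), 10), (np.float64(0.024), 31), (np.float64(0.027), 55), (np.float64(0.03), 80), (np.float64(0.033), 79), (np.float64(0.036), 76), (np.float64(0.039), 118), (np.float64(0.042), 162), (np.float64(0.045), 89), (np.float64(0.048), 58), (np.float64(0.051), 81), (np.float64(0.054), 91)]
```

The fingers really end about 21 mm above the reported TCP, so they closed just above the lid and touched nothing. I'll correct for this offset from now on.

Request:
apply_moves([
  [0.1, [0, 0, -0.03], [0, 0, 0]],
  [1, [0, 0, -0.03], [0, 0, 0]],
  [1, [0, 0, -0.03], [0, 0, 0]],
  [1, [0, 0, -0.03], [0, 0, 0]],
  [1, [0, 0, -0.03], [0, 0, 0]],
  [1, [0, 0, -0.03], [0, 0, 0]],
  [1, [0, 0, -0.03], [0, 0, 0]],
  [1, [0, 0, -0.03], [0, 0, 0]],
  [1, [0, 0, -0.03], [0, 0, 0]],
  [1, [0, 0, -0.03], [0, 0, 0]],
  [1, [0, 0, -0.03], [0, 0, 0]],
  [1, [0, 0, -0.03], [0, 0, 0]],
])

```text
clock: 14.1
eef_pos: [0.4609, 0.0373, 0.1292]
tcp_rot: [1.0, 0.0, 0.0, -0.0]
wrist_force: [-0.3, -0.2, 0.6]
grip_width: 0.984
finger_force: 0.0
```

Request:
apply_moves([
  [1, [0, 0, 0.02], [0, 0, 0]],
  [1, [0, 0, 0.05], [0, 0, 0]],
  [1, [0, 0, 0.072], [0, 0, 0]],
  [1, [0, 0, 0.072], [0, 0, 0]],
  [0.7, [0, 0, 0.072], [0, 0, 0]],
  [0.7, [0, 0, 0.072], [0, 0, 0]],
  [0.7, [0, 0, 0.072], [0, 0, 0]],
  [0, [0, 0, 0.072], [0, 0, 0]],
  [0, [0, 0, 0.072], [0, 0, 0]],
  [0, [0, 0, 0.072], [0, 0, 0]],
  [0, [0, 0, 0.072], [0, 0, 0]],
  [0, [0, 0, 0.072], [0, 0, 0]],
])

```text
clock: 15.3
eef_pos: [0.461, 0.0373, 0.0933]
tcp_rot: [1.0, 0.0, 0.0, -0.0]
wrist_force: [-0.6, -0.2, 2.6]
grip_width: 0.529
finger_force: 15.0
```

Request:
apply_moves([
  [0, [0, 0, -0.02], [0, 0, 0]],
  [0, [0, 0, -0.06], [0, 0, 0]],
  [0, [0, 0, -0.12], [0, 0, 0]],
  [0, [0.01, -0.08, -0.14], [0, 0, 0]],
  [0, [0.02, -0.17, -0.14], [0, 0, 0]],
  [0, [0.04, -0.26, -0.14], [0, 0, 0]],
  [0, [0.05, -0.35, -0.12], [0, 0, 0]],
  [0, [0.055, -0.44, -0.08], [0, 0, 0]],
  [0, [0.055, -0.462, -0.02], [0, 0, 0]],
  [0, [0.055, -0.462, 0.06], [0, 0, 0]],
  [0, [0.055, -0.462, 0.1], [0, 0, 0]],
  [0, [0.055, -0.462, 0.1], [0, 0, 0]],
])

```text
clock: 16.5
eef_pos: [0.4863, 0.2668, 0.0404]
tcp_rot: [1.0, 0.0, -0.002, 0.002]
wrist_force: [-0.8, -0.2, -0.7]
grip_width: 0.522
finger_force: 15.0
```

Request:
apply_moves([
  [0, [0, 0, 0], [0, 0, 0]],
  [0, [0, 0, 0], [0, 0, 0]],
])

```text
clock: 16.7
eef_pos: [0.4892, 0.2691, 0.045]
tcp_rot: [1.0, 0.0, 0.001, -0.001]
wrist_force: [-0.0, 0.6, -0.9]
grip_width: 0.524
finger_force: 15.0
```

Run:
```python
from q import *
im,d,p=held('w_lid3',.014,.1,.045,.006)
disc(p,d,(.4887,.268),.022,.045)
```

```text
16.7 [0.4892 0.2691 0.045 ] [-0.   0.6 -0.9] 0.524
0.014 541 [527.4 228.  307.9 268.   79.9]
0.02 2922 [526.6 229.  306.8 267.9  77.8]
0.05 467 [516.5 241.3 295.9 268.6  54.6]
0.056 993 [515.7 242.3 294.9 268.6  52.6]
0.062 275 [511.6 241.9 290.7 266.3  48.8]
0.068 1603 [511.6 229.8 306.4 268.1  76.6]
0.074 693 [511.8 229.6 307.2 268.4  77.5]
0.08 2899 [511.4 229.7 306.8 268.2  77. ]
0.086 543 [501.9 229.4 307.5 268.5  78.1]
0.092 393 [501.7 229.  307.6 268.3  78.7]
0.098 489 [501.8 230.1 306.4 268.3  76.4]
 zmed 0.0213
  outer [491. 268.] D 67.4 sd 6.6 rect [503.5 268. ] [49. 78.] 0.2
```

Request:
apply_moves([
  [0, [0, 0, 0.016], [0, 0, 0]],
  [0, [0, 0, 0.03], [0, 0, 0]],
  [0, [0, 0, 0.042], [0, 0, 0]],
  [0, [0, 0, 0.05], [0, 0, 0]],
  [0, [0, 0, 0.054], [0, 0, 0]],
  [0, [0, 0, 0.054], [0, 0, 0]],
])

```text
clock: 17.35
eef_pos: [0.4881, 0.268, 0.0168]
tcp_rot: [1.0, 0.001, -0.0, 0.0]
wrist_force: [-3.0, -2.5, 9.5]
grip_width: 0.521
finger_force: 15.0
```

Run:
```python
from q import *
im,d,p=held('w_lid4',.014,.08,.045,.004)
```

```text
17.35 [0.4881 0.268  0.0168] [-3.  -2.5  9.5] 0.521
0.014 159 [527.3 228.8 306.3 267.5  77.4]
0.018 2654 [527.4 228.2 306.3 267.2  78.1]
0.022 908 [524.6 231.5 303.5 267.5  72.1]
0.026 644 [515.1 240.4 294.  267.2  53.7]
0.03 653 [513.  242.8 292.  267.4  49.2]
0.034 176 [510.3 246.4 289.2 267.8  42.8]
0.038 1054 [510.3 229.4 294.3 261.8  64.9]
0.042 630 [510.2 228.6 305.8 267.2  77.2]
0.046 456 [510.3 228.8 305.5 267.1  76.7]
0.05 468 [510.4 228.6 305.7 267.2  77.1]
0.054 2711 [510.5 228.6 305.9 267.3  77.3]
0.058 385 [500.7 228.9 305.8 267.4  77. ]
0.062 280 [500.8 228.  307.  267.5  79. ]
0.066 280 [500.6 227.9 306.3 267.1  78.4]
0.07 313 [500.6 229.4 305.4 267.4  76. ]
0.074 314 [500.8 230.3 303.8 267.1  73.5]
0.078 164 [500.6 231.4 303.1 267.3  71.6]
```

Request:
apply_moves([
  [0.8, [0, 0, -0.002], [0, 0, 0]],
  [0.9, [0, 0, -0.002], [0, 0, 0]],
  [0.9, [0, 0, -0.002], [0, 0, 0]],
  [0.9, [0, 0, -0.002], [0, 0, 0]],
  [0.9, [0, 0, -0.002], [0, 0, 0]],
  [1, [0, 0, -0.06], [0, 0, 0]],
  [1, [0, 0, -0.15], [0, 0, 0]],
  [1, [0, 0, -0.25], [0, 0, 0]],
  [1, [0, 0, -0.35], [0, 0, 0]],
  [1, [0.06, 0, -0.45], [0, 0, 0]],
  [1, [0.06, 0, -0.45], [0, 0, 0]],
])

```text
clock: 18.5
eef_pos: [0.522, 0.2699, 0.2476]
tcp_rot: [1.0, 0.001, 0.004, -0.003]
wrist_force: [0.7, 0.4, -0.6]
grip_width: 0.999
finger_force: 0.0
```

Run:
```python
from q import *
im,d,p=held('w_lid5',0,0,.045,.004)
disc(p,d,(.4887,.268),.056,.04,.004); disc(p,d,(.4887,.268),.022,.045,.005)
```

```text
18.5 [0.522  0.2699 0.2476] [ 0.7  0.4 -0.6] 0.999
 zmed 0.0555
  outer [487.8 267.9] D 44.9 sd 0.4 rect [487.7 267.7] [45. 44.] 0.2
  hole [487.9 268. ] D 28.4 sd 0.4 rect [487.9 268.3] [29. 28.] 44.5
 zmed 0.0213
  outer [488.7 268.2] D 77.8 sd 0.4 rect [488.8 268. ] [79. 78.] 43.3
  hole [483.7 267.9] D 59.6 sd 1.3 rect [483.2 268.3] [62. 58.] 0.2
```

Request:
apply_moves([
  [1, [-0.057, 0.462, 0], [0, 0, 0]],
  [1, [-0.057, 0.462, 0], [0, 0, 0]],
  [1, [-0.057, 0.462, 0], [0, 0, 0]],
  [1, [-0.057, 0.462, 0], [0, 0, 0]],
  [1, [-0.057, 0.462, 0], [0, 0, 0]],
  [1, [-0.057, 0.462, 0], [0, 0, 0]],
  [1, [-0.057, 0.462, 0], [0, 0, 0]],
  [1, [-0.057, 0.462, 0], [0, 0, 0]],
])

```text
clock: 19.35
eef_pos: [0.4896, 0.0377, 0.2404]
tcp_rot: [1.0, 0.0, -0.001, 0.0]
wrist_force: [-0.6, 0.4, 0.6]
grip_width: 0.999
finger_force: 0.0
```

Run:
```python
from q import *
im,d,p=held('w_body',.0,.12,.06,.008)
disc(p,d,(.461,.037),.098,.05,.004)
```

```text
19.35 [0.4896 0.0377 0.2404] [-0.6  0.4  0.6] 0.999
0.0 1169 [548.4 -21.1  97.7  38.3 118.8]
0.008 1120 [508.  -10.4  86.2  37.9  96.6]
0.016 274 [496.2   1.   81.7  41.3  80.6]
0.024 47 [490.2  11.3  64.1  37.7  52.7]
0.032 35 [490.4  15.6  59.6  37.6  44. ]
0.048 917 [492.2  10.6  63.3  36.9  52.7]
0.056 164 [492.4   8.6  66.5  37.5  57.9]
0.064 172 [492.2   8.4  64.5  36.4  56.1]
0.072 184 [492.3  10.1  65.5  37.8  55.4]
0.08 193 [492.2   7.9  65.8  36.9  57.9]
0.088 213 [492.3   7.7  67.2  37.4  59.5]
0.096 1141 [492.    5.5  68.4  36.9  62.9]
 zmed 0.0975
  outer [460.8  37. ] D 62.9 sd 0.3 rect [460.4  37. ] [63. 63.] 0.1
  hole [461.1  36.8] D 47.9 sd 0.3 rect [460.8  36.5] [47. 49.] 0.1
```

Request:
apply_moves([
  [1, [-0.058, 0, 0.08], [0, 0, 0]],
  [1, [-0.058, 0, 0.16], [0, 0, 0]],
  [1, [-0.058, 0, 0.2], [0, 0, 0]],
  [1, [-0.058, 0, 0.26], [0, 0, 0]],
  [1, [-0.058, 0, 0.33], [0, 0, 0]],
  [1, [-0.058, 0, 0.4], [0, 0, 0]],
  [1, [-0.058, 0, 0.4], [0, 0, 0]],
  [0.5, [-0.058, 0, 0.4], [0, 0, 0]],
  [0.5, [-0.058, 0, 0.4], [0, 0, 0]],
  [0.5, [-0.058, 0, 0.4], [0, 0, 0]],
  [0.5, [-0.058, 0, 0.4], [0, 0, 0]],
  [0.5, [-0.058, 0, 0.4], [0, 0, 0]],
], force=18)

```text
clock: 20.6
eef_pos: [0.4618, 0.0378, 0.0426]
tcp_rot: [1.0, 0.001, 0.001, -0.001]
wrist_force: [-2.0, 1.5, 8.0]
grip_width: 0.728
finger_force: 18.0
```

Request:
apply_moves([
  [0.5, [0, 0, -0.02], [0, 0, 0]],
  [0.5, [0, 0, -0.06], [0, 0, 0]],
  [0.5, [0, 0, -0.12], [0, 0, 0]],
  [0.5, [0.07, -0.04, -0.14], [0, 0, 0]],
  [0.5, [0.15, -0.08, -0.14], [0, 0, 0]],
  [0.5, [0.23, -0.12, -0.14], [0, 0, 0]],
  [0.5, [0.31, -0.16, -0.13], [0, 0, 0]],
  [0.5, [0.35, -0.188, -0.08], [0, 0, 0]],
  [0.5, [0.35, -0.188, -0.03], [0, 0, 0]],
  [0.5, [0.35, -0.188, -0.03], [0, 0, 0]],
  [0.5, [0.35, -0.188, -0.03], [0, 0, 0]],
])

```text
clock: 21.7
eef_pos: [0.6354, 0.131, 0.0566]
tcp_rot: [1.0, 0.0, -0.001, 0.0]
wrist_force: [0.4, 0.0, -0.7]
grip_width: 0.729
finger_force: 18.0
```

Run:
```python
from q import *
im,d,p=held('w_body2',.014,.11,.048,.006)
disc(p,d,(.636,.131),.106,.04,.008)
cv2.imwrite('pics/b2.png',im[100:300,150:420,::-1])
```

```text
21.7 [0.6354 0.131  0.0566] [ 0.4  0.  -0.7] 0.729
0.014 4069 [682.5  83.7 177.5 130.6  93.8]
0.02 1391 [682.3  84.  176.8 130.4  92.8]
0.056 25 [664.8 111.5 149.5 130.5  38.1]
0.062 2178 [665.7 103.6 157.3 130.4  53.7]
0.068 356 [665.9 101.9 159.7 130.8  57.8]
0.074 350 [665.7  95.2 165.3 130.3  70. ]
0.08 589 [665.8  84.7 177.3 131.   92.6]
0.086 998 [665.9  84.5 177.4 131.   92.9]
0.092 1230 [665.9  84.5 177.4 130.9  92.9]
0.098 1571 [666.2  84.7 177.4 131.   92.8]
0.104 1568 [666.   84.4 177.4 130.9  93. ]
 zmed 0.1108
  outer [627.7 130.1] D 47.5 sd 6.6 rect [616.2 130.2] [15. 64.] 0.1
  outer [634.4 130.5] D 63.0 sd 6.0 rect [654.  130.9] [28. 81.] 0.1
```

View pics/b2.png

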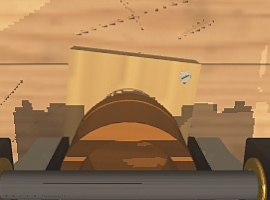

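The crop shows the body upright between the fingers at (122,140), just in front of the plate's hole. Lowering it with a 1 mm shift in x.

Request:
apply_moves([
  [0.5, [0.003, 0, 0.016], [0, 0, 0]],
  [0.5, [0.003, 0, 0.032], [0, 0, 0]],
  [0.5, [0.003, 0, 0.046], [0, 0, 0]],
  [0.5, [0.003, 0, 0.056], [0, 0, 0]],
  [0.5, [0.003, 0, 0.064], [0, 0, 0]],
  [0.5, [0.003, 0, 0.07], [0, 0, 0]],
  [0.5, [0.003, 0, 0.07], [0, 0, 0]],
])

```text
clock: 22.45
eef_pos: [0.6373, 0.1313, 0.0223]
tcp_rot: [1.0, 0.001, 0.0, 0.0]
wrist_force: [-3.8, -1.6, 6.8]
grip_width: 0.728
finger_force: 18.0
```

Run:
```python
from q import *
im,d,p=held('w_body3',.014,.09,.04,.006)
```

```text
22.45 [0.6373 0.1313 0.0223] [-3.8 -1.6  6.8] 0.728
0.014 2234 [676.9  91.6 171.2 131.4  79.6]
0.02 814 [677.1  91.9 171.  131.4  79.2]
0.026 1398 [667.3 103.5 157.8 130.6  54.3]
0.032 984 [667.5 102.6 159.9 131.3  57.3]
0.038 354 [667.6 101.3 158.5 129.9  57.2]
0.044 432 [667.5  93.  169.2 131.1  76.2]
0.05 766 [667.8  93.2 169.4 131.3  76.1]
0.056 1032 [667.5  93.2 169.4 131.3  76.1]
0.062 1315 [667.8  92.  169.8 130.9  77.8]
0.068 1353 [667.7  92.4 169.5 131.   77. ]
0.074 4551 [667.6  92.9 169.4 131.2  76.5]
0.08 235 [649.7  93.1 169.5 131.3  76.4]
0.086 492 [649.6  93.3 166.8 130.   73.5]
```

Request:
apply_moves([
  [1, [0, 0, -0.002], [0, 0, 0]],
  [1, [0, 0, -0.002], [0, 0, 0]],
  [1, [0, 0, -0.002], [0, 0, 0]],
  [1, [0, 0, -0.002], [0, 0, 0]],
  [1, [0, 0, -0.06], [0, 0, 0]],
  [1, [0, 0, -0.14], [0, 0, 0]],
  [1, [0, 0, -0.24], [0, 0, 0]],
  [1, [0, 0, -0.34], [0, 0, 0]],
  [1, [0.06, 0, -0.44], [0, 0, 0]],
  [1, [0.06, 0, -0.44], [0, 0, 0]],
])

```text
clock: 23.5
eef_pos: [0.6714, 0.1319, 0.2481]
tcp_rot: [1.0, 0.001, 0.005, -0.001]
wrist_force: [0.1, -0.4, 0.1]
grip_width: 1.0
finger_force: 0.0
```

Run:
```python
from q import *
im,d,p=held('w_body4',0,0,.045,.004)
disc(p,d,(.636,.131),.078,.04,.004)
disc(p,d,(.636,.131),.020,.06,.004)
```

```text
23.5 [0.6714 0.1319 0.2481] [ 0.1 -0.4  0.1] 1.0
 zmed 0.0775
  outer [636.2 131.2] D 62.9 sd 0.4 rect [636.6 131. ] [63. 62.] 0.2
  hole [636.4 131.1] D 48.0 sd 0.3 rect [636.3 131. ] [48. 48.] 0.2
 zmed 0.0196
  outer [633.7 131.1] D 94.9 sd 8.8 rect [635.6 131.1] [92. 92.] 83.4
```

Request:
apply_moves([
  [1, [-0.355, 0.188, 0], [0, 0, 0]],
  [1, [-0.355, 0.188, 0], [0, 0, 0]],
  [1, [-0.355, 0.188, 0], [0, 0, 0]],
  [1, [-0.355, 0.188, 0], [0, 0, 0]],
  [1, [-0.355, 0.188, 0], [0, 0, 0]],
  [1, [-0.355, 0.188, 0], [0, 0, 0]],
  [1, [-0.355, 0.188, 0], [0, 0, 0]],
])

```text
clock: 24.25
eef_pos: [0.4901, 0.0376, 0.2407]
tcp_rot: [1.0, 0.0, -0.0, 0.0]
wrist_force: [0.6, -0.4, 0.4]
grip_width: 1.001
finger_force: 0.0
```

Run:
```python
from q import *
im,d,p=held('w_foot',.002,.05,.06,.005)
disc(p,d,(.461,.037),.040,.045,.004)
disc(p,d,(.461,.037),.012,.06,.005)
```

```text
24.25 [0.4901 0.0376 0.2407] [ 0.6 -0.4  0.4] 1.001
0.002 250 [526.1 -17.2  90.9  36.8 108.1]
0.007 659 [508.5 -10.6  85.7  37.6  96.2]
0.012 797 [506.5  -8.6  85.9  38.7  94.5]
0.017 255 [494.2   3.8  71.4  37.6  67.6]
0.022 85 [490.3   9.6  66.8  38.2  57.2]
0.027 75 [490.3  10.   61.   35.5  51. ]
0.032 86 [490.2  12.9  63.2  38.   50.2]
0.037 807 [490.3   7.8  66.   36.9  58.2]
 zmed 0.0395
  outer [460.9  37.1] D 58.7 sd 0.4 rect [460.9  36.8] [60. 58.] 0.1
  hole [461.1  37.2] D 44.2 sd 0.4 rect [460.9  37.1] [43. 44.] 45.5
 zmed 0.012
  outer [459.6  37.1] D 43.0 sd 0.8 rect [447.1  35.9] [21. 43.] 5.6
  outer [461.8  37.3] D 93.8 sd 0.7 rect [461.5  36.9] [95. 95.] 44.7
  hole [456.9  37.2] D 70.8 sd 1.0 rect [457.3  36.6] [73. 71.] 26.8
```

Request:
apply_moves([
  [1, [-0.058, 0, 0.08], [0, 0, 0]],
  [1, [-0.058, 0, 0.17], [0, 0, 0]],
  [1, [-0.058, 0, 0.26], [0, 0, 0]],
  [1, [-0.058, 0, 0.34], [0, 0, 0]],
  [1, [-0.058, 0, 0.41], [0, 0, 0]],
  [1, [-0.058, 0, 0.45], [0, 0, 0]],
  [1, [-0.058, 0, 0.474], [0, 0, 0]],
  [1, [-0.058, 0, 0.474], [0, 0, 0]],
  [1, [-0.058, 0, 0.474], [0, 0, 0]],
])

```text
clock: 25.2
eef_pos: [0.4612, 0.0375, 0.0036]
tcp_rot: [1.0, 0.001, -0.001, 0.0]
wrist_force: [-0.1, -0.7, 0.3]
grip_width: 0.999
finger_force: 0.0
```

Request:
apply_moves([
  [0.4, [0, 0, 0], [0, 0, 0]],
  [0.4, [0, 0, 0], [0, 0, 0]],
  [0.4, [0, 0, 0], [0, 0, 0]],
  [0.4, [0, 0, 0], [0, 0, 0]],
  [0.4, [0, 0, 0], [0, 0, 0]],
  [0.4, [0, 0, 0], [0, 0, 0]],
], force=25)

```text
clock: 25.8
eef_pos: [0.4611, 0.0374, 0.0046]
tcp_rot: [1.0, 0.0, 0.0, -0.0]
wrist_force: [-1.4, 1.1, 6.5]
grip_width: 0.675
finger_force: 25.0
```

Request:
apply_moves([
  [0.4, [0, 0, -0.03], [0, 0, 0]],
  [0.4, [0, 0, -0.1], [0, 0, 0]],
  [0.4, [0, 0, -0.18], [0, 0, 0]],
  [0.4, [0.05, 0.06, -0.19], [0, 0, 0]],
  [0.4, [0.11, 0.135, -0.19], [0, 0, 0]],
  [0.4, [0.17, 0.21, -0.19], [0, 0, 0]],
  [0.4, [0.23, 0.285, -0.19], [0, 0, 0]],
  [0.4, [0.29, 0.36, -0.18], [0, 0, 0]],
  [0.4, [0.32, 0.391, -0.15], [0, 0, 0]],
  [0.4, [0.32, 0.391, -0.11], [0, 0, 0]],
  [0.4, [0.32, 0.391, -0.11], [0, 0, 0]],
  [0.4, [0.32, 0.391, -0.11], [0, 0, 0]],
])

```text
clock: 27.0
eef_pos: [0.6201, -0.158, 0.0586]
tcp_rot: [1.0, 0.0, -0.001, 0.0]
wrist_force: [0.7, -0.6, -1.6]
grip_width: 0.681
finger_force: 25.0
```

Run:
```python
from q import *
im,d,p=held('w_foot2',.006,.12,.048,.006)
disc(p,d,(.621,-.158),.012,.05,.004)
cv2.imwrite('pics/f2.png',im[60:330,120:440,::-1])
```

```text
27.0 [ 0.6201 -0.158   0.0586] [ 0.7 -0.6 -1.6] 0.681
0.006 979 [ 663.2 -184.  -132.2 -158.1   51.8]
0.012 352 [ 604.1 -184.6 -132.3 -158.4   52.2]
0.03 147 [ 615.6 -175.2 -141.7 -158.5   33.5]
0.036 620 [ 621.  -172.6 -145.  -158.8   27.6]
0.048 28 [ 613.9 -179.9 -137.7 -158.8   42.2]
0.054 429 [ 668.  -200.5 -110.4 -155.4   90.1]
0.06 3094 [ 668.1 -205.5 -110.8 -158.1   94.7]
0.066 3156 [ 664.  -200.7 -115.8 -158.3   85. ]
0.072 959 [ 652.4 -190.1 -127.  -158.5   63.1]
0.078 401 [ 649.3 -191.8 -116.2 -154.    75.6]
0.084 657 [ 649.4 -204.4 -113.3 -158.8   91.1]
0.09 4051 [ 649.5 -204.2 -113.2 -158.7   91. ]
0.096 503 [ 632.8 -204.7 -113.  -158.8   91.7]
0.102 496 [ 632.8 -204.4 -113.  -158.7   91.5]
0.108 469 [ 632.9 -204.5 -111.8 -158.2   92.7]
0.114 553 [ 632.8 -204.6 -111.7 -158.1   92.9]
 zmed 0.0116
  outer [ 595.2 -158.3] D 38.8 sd 6.5 rect [ 590.7 -158.3] [52. 27.] 88.9
  outer [ 662.4 -161.2] D 6.5 sd 1.5 rect [ 663.1 -161.3] [ 1. 11.] 0.1
```

View pics/f2.png

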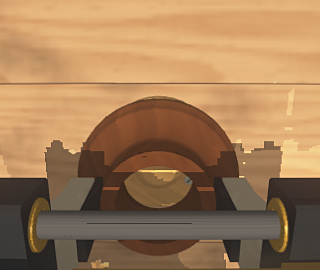

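The crop shows the foot upright in the fingers at (158,175), with the plug visible through its bore at (158,188). It is centred to about 1 mm, so I'm lowering it.

Request:
apply_moves([
  [0.4, [0.002, 0, 0.015], [0, 0, 0]],
  [0.4, [0.002, 0, 0.03], [0, 0, 0]],
  [0.4, [0.002, 0, 0.045], [0, 0, 0]],
  [0.4, [0.002, 0, 0.06], [0, 0, 0]],
  [0.4, [0.002, 0, 0.07], [0, 0, 0]],
  [0.4, [0.002, 0, 0.078], [0, 0, 0]],
  [0.4, [0.002, 0, 0.083], [0, 0, 0]],
  [0.4, [0.002, 0, 0.086], [0, 0, 0]],
  [0.4, [0.002, 0, 0.086], [0, 0, 0]],
])

```text
clock: 27.95
eef_pos: [0.6221, -0.1581, 0.0167]
tcp_rot: [1.0, 0.0, 0.0, 0.0]
wrist_force: [-1.9, 1.0, 1.2]
grip_width: 0.679
finger_force: 25.0
```

Run:
```python
from q import *
im,d,p=held('w_foot3',.006,.07,.048,.006)
disc(p,d,(.621,-.158),.052,.045,.004)
```

```text
27.95 [ 0.6221 -0.1581  0.0167] [-1.9  1.   1.2] 0.679
0.006 25 [ 619.9 -180.1 -137.1 -158.6   42.9]
0.012 94 [ 669.9 -196.6 -111.4 -154.    85.2]
0.018 2817 [ 670.  -205.7 -110.5 -158.1   95.2]
0.024 3319 [ 667.  -203.  -116.3 -159.7   86.6]
0.03 1815 [ 653.8 -190.4 -127.5 -159.    62.9]
0.036 2084 [ 651.4 -192.2 -125.5 -158.8   66.6]
0.042 634 [ 651.2 -204.5 -113.4 -159.    91. ]
0.048 4059 [ 651.1 -204.5 -113.4 -158.9   91.1]
0.054 512 [ 634.7 -204.6 -113.3 -158.9   91.3]
0.06 498 [ 634.7 -204.5 -112.8 -158.6   91.7]
0.066 455 [ 634.8 -204.7 -112.  -158.3   92.8]
 zmed 0.0515
  outer [ 603.8 -158.9] D 28.7 sd 5.1 rect [ 596.7 -158.9] [ 9. 43.] 0.1
  outer [ 622.2 -158.3] D 60.9 sd 6.6 rect [ 635.7 -157.9] [33. 88.] 0.1
```

Top at 0.0515 as expected. One more millimetre down, then release and back off.

Request:
apply_moves([
  [0.4, [0, 0, 0.002], [0, 0, 0]],
  [1, [0, 0, 0.002], [0, 0, 0]],
  [1, [0, 0, 0.002], [0, 0, 0]],
  [1, [0, 0, 0.001], [0, 0, 0]],
  [1, [0, 0, 0], [0, 0, 0]],
  [1, [0, 0, -0.06], [0, 0, 0]],
  [1, [0, 0, -0.14], [0, 0, 0]],
  [1, [0, 0, -0.24], [0, 0, 0]],
  [1, [0, 0, -0.34], [0, 0, 0]],
  [1, [0.06, 0, -0.44], [0, 0, 0]],
  [1, [0.06, 0, -0.44], [0, 0, 0]],
  [1, [0.06, 0, -0.44], [0, 0, 0]],
])

```text
clock: 29.2
eef_pos: [0.6534, -0.158, 0.2378]
tcp_rot: [1.0, 0.0, 0.002, -0.0]
wrist_force: [0.6, 0.3, -0.8]
grip_width: 1.002
finger_force: 0.0
```

Run:
```python
from q import *
im,d,p=held('w_end',0,0,.045,.004)
disc(p,d,(.621,-.158),.052,.045,.004)
im,d,p=snap('scene','s_end'); cv2.imwrite('pics/s_endc.png',cv2.resize(im[130:310,170:470,::-1],None,fx=2.6,fy=2.6,interpolation=cv2.INTER_CUBIC))
im,d,p=snap('top','t_end'); P=cloud(p,d)
for n,c in dict(fin=(.463,-.222),lid=(.487,.268),body=(.635,.131),tin=(.5485,-.3575),pad=(.604,.358),blue=(.463,-.088)).items():
    m=(np.hypot(P[...,0]-c[0],P[...,1]-c[1])<.05)&(P[...,2]>.01)&(P[...,2]<.12); q=P[m]; t=np.percentile(q[:,2],98); k=q[q[:,2]>t-.006]; print(n,t.round(3),k.mean(0).round(3))
```

```text
29.2 [ 0.6534 -0.158   0.2378] [ 0.6  0.3 -0.8] 1.002
 zmed 0.0514
  outer [ 621.8 -158.2] D 58.8 sd 0.4 rect [ 621.7 -158.4] [59. 60.] 45.4
  hole [ 622.2 -158.2] D 44.3 sd 0.4 rect [ 622.  -158.4] [45. 44.] 44.6
fin 0.085 [ 0.462 -0.22   0.088]
lid 0.058 [0.485 0.27  0.055]
body 0.081 [0.635 0.161 0.078]
tin 0.038 [ 0.548 -0.359  0.034]
pad 0.034 [0.604 0.357 0.031]
blue 0.045 [ 0.463 -0.089  0.042]
```

View pics/s_endc.png

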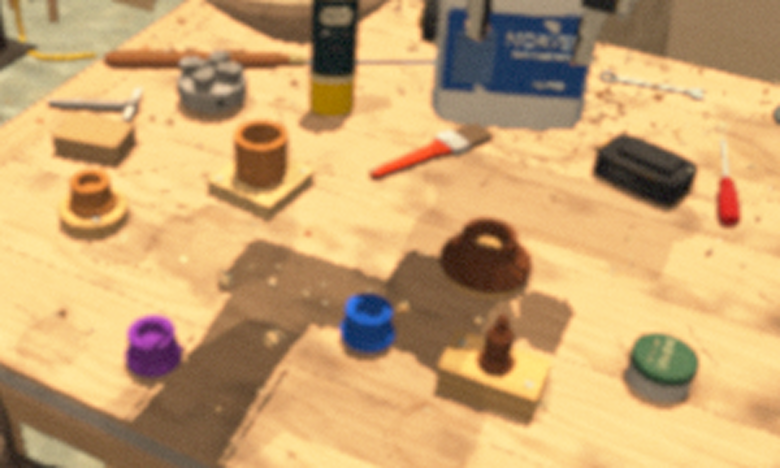

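The view shows the finial in the block (495,350), the lid in the ring (92,200), the body in the plate (260,165) and the foot over the plug (487,258), all upright. The tin and the sanding block have not moved.

```bash
python3 -c "
from cell import r
print(r.finish_job())"
```

```text
the job is handed in; nothing more can be done
None
```

The job is handed in at about 29 s: the finial, lid, body and foot came off in that order, and each sits upright and fully home on its own holder by the final measurements and pictures, with the wax tin and sanding block not moved.

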